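# Run the filter blocks home on the microscope's loading rail

### The arm

A 6-joint arm with a two-finger parallel gripper is mounted at the origin on the work surface. World frame = base frame: x ahead of the robot, y to its left, z up, the work surface at z = 0. Lengths are in mm, angles in rad, forces in N, time in s.
With the tool pointing down it reaches from about 250 to 725 mm from the base axis. Payload 4 kg.
Tool frame: the origin (TCP) lies on the centre line of the jaws, within the pads' length; the fingertips stand 8 mm ahead of it and the grasp point (between the pads) lies 11 mm behind it; z points along the fingers, y is the line along which they close (so a half turn about z gives the same grasp; the last joint's range is limited). The gripper opens to 85 mm and grips with 20 to 120 N. Pads are 22 mm wide; open, the fingers measure 114 mm over their backs; the gripper's body (76 mm by 85 mm) begins 54 mm behind the grasp point. The pads swing forward as they close: fully open they stand 13 mm farther back than shut.
Start: joints at [-1.202, 0.241, 0.005, 1.335, 0, 1.571], TCP at [180.246, -466.38, 215.406] pointing down, gripper open.
Joint ranges: [-2.72, 2.72], [-1.05, 1.87], [-1.09, 1.28], [-1.99, 2.15], [-1.42, 1.44], [-3.14, 3.14]. Speed limits (rad/s): [2.79, 2.79, 3.14, 3.14, 3.14, 3.14].

### API

Orientations are given as a rotation vector (axis times angle).
In Python, from rig import arm gives the robot as it stands. Calls block until the motion is done:
- arm.move_to(position, orientation): joint-space move of the TCP to a pose.
- arm.move_linear(position, speed=150, ori=None): straight line of the TCP; ori=None keeps the orientation; speed is the mean speed in mm/s.
- arm.move_j(angles): joint-space move.
- arm.move_gripper(opening): opening from 0.0 (shut) to 1.0 (fully open); the grip force is fixed at half the most; returns when the fingers have stopped.
- arm.hold(seconds).
- arm.solve_ik(position, orientation): joint angles nearest the present ones, or None.
- arm.read_state(): the state.
- arm.get_image(name): name is "scene" or "top"; returns a dict with "color" (384x512x3 uint8, blue, green, red), "fov_y" (degrees; the focal length in pixels is half the picture's height over the tangent of half this angle, whatever the lens; pixels are square), "cx", "cy" (the principal point, pixels), "extrinsics" (4x4, takes a point from camera to world coordinates). Camera axes: x right, y up, looking along -z (the intrinsics and any distortion apply to the point x, -y, -z); pixel columns grow to the right and rows downward; lengths in mm; the calibration is good to about 2 mm. A picture is of the moment at which its call begins. There is no depth.
A pose or a line that the arm cannot do raises arm.Unreachable and nothing moves.
- arm.close_job(): hands the job in; it is judged then, once.
The state is a dict: "clock": time; "joint_pos": joint angles; "joint_vel": joint speeds; "effort": joint torques, N m; "eef_pos": TCP position; "orientation": TCP orientation; "contact_force": force on the tool from outside, world axes, zero at the start; "torque": the same for the moment, N m; "finger_gap": opening from 0.0 (shut) to 1.0 (fully open); "grasp_force": force on a finger pad.
Only numpy, scipy, OpenCV 4.12 (cv2) and the standard library are available. Lean on these libraries where they do the work, as an engineer would, in place of code of your own. Each camera call takes 0.05 s, during which the arm holds its last target. There are 200 camera calls.

### The job

With the fingertips, slowly push the row of four filter blocks along the loading rail from behind, as one unbroken train, until the front block sits against the end stop. Then swing the rail's keeper bar with a fingertip as far as it goes, so that it lies square across the rail behind the last block. Only push: do not lift any block, and leave the spare block and the other things on the bench where they are.

Things in the scene. Friction and masses are not known exactly. Their poses are not given: they have to be found in the camera images.
- rail: aluminium channel 360 mm long, 58 mm wide, fixed to the bench. Origin: centre of its underside, on the bench. y axis along the channel to the end stop (steel block 60 mm wide, 15 thick, 48 high); x across, z up. The -y end is open. Channel floor 8 mm above the bench; side lips (inner gap 47 mm, 5 mm thick) rise to 18 mm. The keeper's pivot stands on a bracket at the -x side
- stop_face (a point): point on the end stop's face, at the middle of the channel floor: 165 mm from the rail's origin along its +y, 8 mm above the bench
- open_end (a point): middle of the channel floor at the open end: 180 mm from the rail's origin along its -y, 8 mm above the bench
- block_1: front block of the row, nearest the end stop: a black microscope filter cube with a round glass window on top, 40 mm along the rail, 44 mm across, 38 mm high, about 80 g. Origin: centre of its underside, which rests on the channel floor; y axis along the rail
- block_2: second filter block of the row, same size, touching the first
- block_3: third filter block of the row, same size, touching the second
- block_4: last filter block of the row (farthest from the stop), same size; its rear face, 20 mm behind its origin, is the one to push. With the row home this face is 160 mm from the end stop, and the closed keeper clears it by 5 mm
- keeper (a joint): angle (rad) of the keeper, a flat steel bar that swings level on an upright pivot, with light friction (1 N at 60 mm), and stays where left. Grows anticlockwise from above: 0 = fully away (points to the rail's open end and 30 degrees outward), 0.52 = parallel to the rail, outside it, 2.09 = far limit, square across the rail, pointing to the rail's +x. Starts between 0 and 0.5
- keeper_pivot (a point): on the keeper's pivot axis at the bar's mid-height, 29 mm above the bench; 55 mm to the rail's -x and 6 mm to its -y from the rail's origin. The bar is 88 mm long from this axis, 12 mm thick, and spans 21 to 37 mm above the bench (over the lips, below the blocks' tops); the hub is 18 mm across
- keeper_tip (a point): middle of the bar's free end, 88 mm from the pivot axis, 29 mm above the bench
- spare_block: a fifth filter block, same size, standing on the bench away from the rail: not part of the row, leave it. Origin: centre of its underside
- oil_bottle: small white dropper bottle with a yellow collar, 36 mm across, 92 mm high: leave it. Origin: centre of its underside
- objective_can: clear objective-lens can with a black foot, 44 mm across, 56 mm high: leave it. Origin: centre of its underside
- phone: black phone lying flat, 150 x 73 x 9 mm: leave it. Origin: centre of its underside
- mouse: black computer mouse, 105 x 60 x 32 mm: leave it. Origin: centre of its underside
- screwdriver: screwdriver lying on the bench, 160 mm long: leave it
- slide_box: grey slide box with a white lid, 87 x 102 x 31 mm: leave it. Origin: centre of its underside
Mind the look-alikes: they are no part of the job. Leave any pink or red look-alike of the block_4 alone.

How it is judged:
By the outcome, as a careful person would: the job done as asked, in the order asked, and still so for the second after the job is handed in, with the robot touching nothing.
It also fails if it takes over 58 s, if anything falls off the work surface, if the arm or the gripper's body presses on something with over 40 N, if the wrist force passes 120 N, or if a joint passes its speed limit or range.

## Working session

There is one attempt and no reset: what is moved stays moved. The work goes in short steps, each a Python script; the robot and the scene stay as the last script left them, time stands still between calls to the robot, and variables do not carry over. Pictures are saved under pics/ and viewed, at most 10 in all, crops included, and the job is handed in when it is done.

```bash
ls; mkdir -p pics; python3 - <<'E'
from rig import arm
import cv2,numpy as np
for n in("top","scene"):
    d=arm.get_image(n); cv2.imwrite(f"pics/{n}0.png",cv2.resize(d["color"],None,fx=1.5,fy=1.5,interpolation=cv2.INTER_CUBIC))
    print(n,{k:v for k,v in d.items() if k!="color"})
print(arm.read_state())
E
```

```text
pics
top {'fov_y': 50.652022813672495, 'cx': 258.5501995422407, 'cy': 191.99570647500187, 'extrinsics': array([[ 1.12300534e-01,  9.64191227e-01, -2.40257918e-01,
         2.65088420e+02],
       [-9.93672922e-01,  1.08567453e-01, -2.87616489e-02,
         8.28420490e-01],
       [-1.64753933e-03,  2.41967736e-01,  9.70282897e-01,
         1.27268931e+03],
       [ 0.00000000e+00,  0.00000000e+00,  0.00000000e+00,
         1.00000000e+00]])}
scene {'fov_y': 55.91715475894864, 'cx': 252.011878807805, 'cy': 198.84863112407237, 'extrinsics': array([[ 9.14140632e-01, -3.51484029e-01,  2.02004661e-01,
         7.82174305e+02],
       [ 4.05352156e-01,  7.99911741e-01, -4.42527781e-01,
        -4.30603077e+02],
       [-6.04445288e-03,  4.86415650e-01,  8.73706633e-01,
         9.65172206e+02],
       [ 0.00000000e+00,  0.00000000e+00,  0.00000000e+00,
         1.00000000e+00]])}
{'clock': 0.1, 'joint_pos': array([-1.20197787e+00,  2.41341056e-01,  3.84412572e-03,  1.33516684e+00,
       -3.77931146e-05,  1.57080613e+00]), 'joint_vel': array([-0.00160867, -0.00213189,  0.0040544 ,  0.0004301 ,  0.00057478,
        0.00327564]), 'effort': array([-9.91877641e-06, -3.73138082e+01,  2.53009987e+01,  1.08327254e-02,
       -4.33794287e-05,  1.55232038e-05]), 'eef_pos': array([ 180.03308961, -465.83166727,  214.5946189 ]), 'orientation': array([-3.08653108e+00, -5.75710247e-01,  5.95907110e-04]), 'contact_force': array([ 0.12733534, -0.28099689, -0.36831083]), 'torque': array([ 0.05225324,  0.06003818, -0.00983566]), 'grasp_force': 0.0, 'finger_gap': 1.000339814839803}
```

View pics/top0.png

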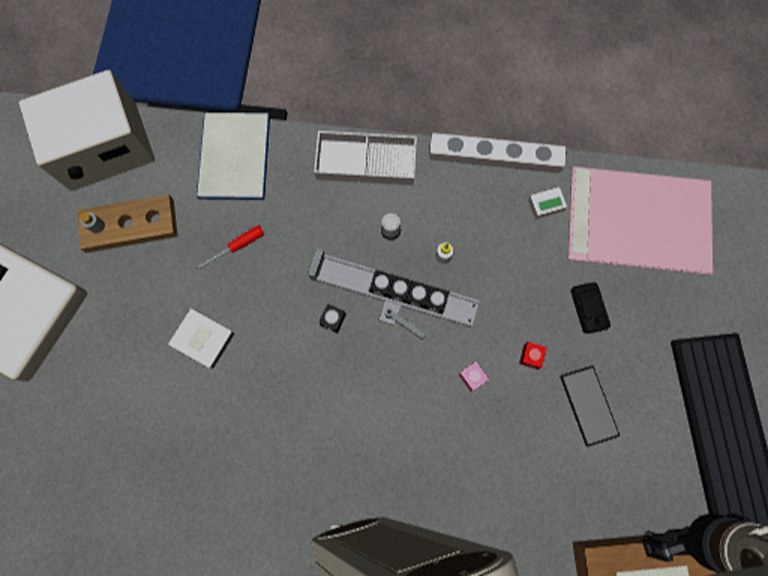

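View pics/scene0.png

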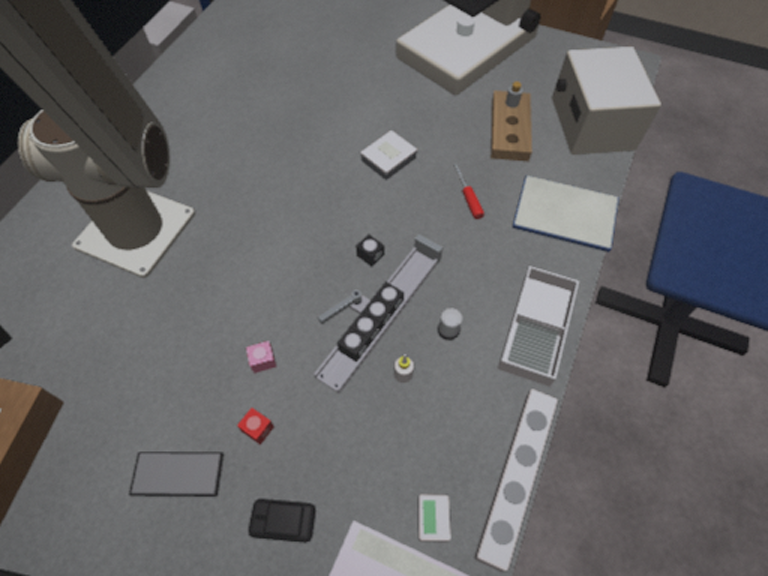

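Top view (1.5x): rail runs from the end stop (317,265) to the open end (475,312). The four black blocks are at (382,282), (401,287), (419,293), (438,298), and the keeper pivot is at (390,312) with its tip at (424,336). Candidates for block_4: black in the rail at (438,298), the spare at (332,318), pink at (474,376) and red at (534,355). The one in the channel farthest from the stop fits, at (438,298). I'll confirm this in enlarged crops.

```bash
python3 - <<'E'
from rig import arm
import cv2
for n,(x0,x1,y0,y1),f in(("top",(200,330,160,235),6),("scene",(205,300,152,262),5)):
    c=arm.get_image(n)["color"][y0:y1,x0:x1]
    cv2.imwrite(f"pics/{n}1.png",cv2.resize(c,None,fx=f,fy=f,interpolation=cv2.INTER_CUBIC))
E
```

```text
(no output)
```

View pics/top1.png

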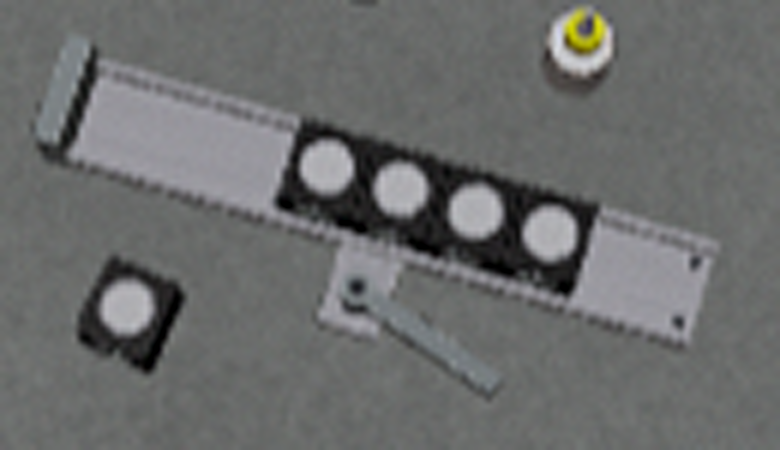

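View pics/scene1.png

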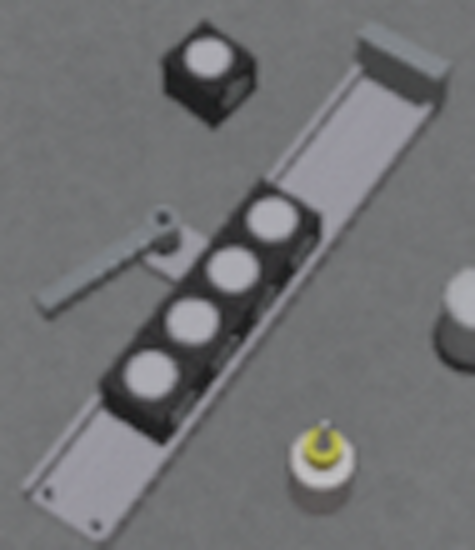

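Both crops agree. Block_4 is the black block at the open-end side of the row: top crop (550,233), scene crop (151,375). The spare at top crop (128,307) is off the rail. The keeper pivot is at (357,286) and its tip at (492,385). Next I'll fit the poses.

```bash
cat > h.py <<'E'
import numpy as np
from scipy.spatial.transform import Rotation as R
def proj(d,P):
    E=d["extrinsics"]; c=(np.atleast_2d(P)-E[:3,3])@E[:3,:3]
    f=192/np.tan(np.radians(d["fov_y"]/2))
    return np.c_[d["cx"]+f*c[:,0]/-c[:,2], d["cy"]-f*c[:,1]/-c[:,2]]
def world(p,q):  # p: rail x,y,yaw
    c,s=np.cos(p[2]),np.sin(p[2]); q=np.atleast_2d(np.asarray(q,float))
    return np.c_[p[0]+c*q[:,0]-s*q[:,1], p[1]+s*q[:,0]+c*q[:,1], q[:,2]]
E
cat > fit.py <<'E'
from rig import arm
from h import *
from scipy.optimize import least_squares
px={"top":(200,160,6,[(327,166),(401,189),(475,211),(550,233),(72,35),(95,42),(60,145),(37,137),(718,243),(687,345),(357,286),(492,384)]),
"scene":(205,152,5,[(272,218),(232,269),(192,321),(151,375),None,(445,78),(358,37),None,(105,543),(25,490),(162,217),(41,300)])}
def model(p):
    s,t=p[3],p[4]; a=np.radians(240)+t
    return world(p,[(0,s+120,46),(0,s+80,46),(0,s+40,46),(0,s,46),(30,180,48),(30,165,48),(-30,165,48),(-30,180,48),(29,-180,18),(-29,-180,18),(-55,-6,38),(-55+88*np.cos(a),-6+88*np.sin(a),37)])
D={n:arm.get_image(n) for n in px}
def res(p,names=("top","scene")):
    r=[]
    for n in names:
        x0,y0,f,L=px[n]; Q=proj(D[n],model(p))
        for q,l in zip(Q,L):
            if l: r+=list(q-((np.array(l)+.5)/f-.5+[x0,y0]))
    return np.array(r)
for names in (("top",),("scene",),("top","scene")):
    o=least_squares(res,[450,0,-.3,-60,.3],args=(names,),loss="soft_l1")
    print(names,o.x.round(3)); print(res(o.x,names).reshape(-1,2).round(1).tolist())
np.save("p.npy",o.x)
E
python3 fit.py
```

```text
('top',) [ 5.7666e+02  2.5394e+01  6.0960e+00 -9.2473e+01  1.9500e-01]
[[0.1, 0.2], [-0.0, 0.0], [-0.0, 0.1], [-0.2, 0.1], [-0.6, -0.6], [0.1, -0.4], [-0.2, -0.1], [-0.9, -0.1], [0.2, -0.2], [0.6, 0.0], [0.1, 0.3], [0.8, 0.5]]
('scene',) [ 5.79406e+02  2.73330e+01 -1.85000e-01 -9.38790e+01  5.67420e+01]
[[0.1, 0.5], [0.3, 0.2], [0.3, 0.1], [0.2, -0.1], [-0.9, 0.2], [-0.1, -0.7], [0.1, -0.3], [-0.6, -0.9], [0.5, 0.7], [-0.2, 0.1]]
('top', 'scene') [ 5.78003e+02  2.62270e+01 -1.85000e-01 -9.29490e+01  6.47400e+00]
[[0.0, -0.2], [-0.1, -0.4], [-0.1, -0.4], [-0.2, -0.4], [-0.9, -0.9], [-0.2, -0.8], [-0.5, -0.4], [-1.2, -0.4], [0.0, -0.8], [0.4, -0.5], [-0.0, -0.1], [0.6, 0.1], [-0.3, 0.4], [-0.1, 0.1], [-0.1, 0.0], [-0.2, -0.2], [-1.5, 0.3], [-0.7, -0.5], [-0.5, -0.1], [-1.2, -0.8], [-0.1, 0.8], [-0.8, 0.2]]
```

```bash
cat >> h.py <<'E'
p=np.load("p.npy"); p[4]%=2*np.pi
def ori(a,flip=0):  # tool down, tool x along rail-frame direction a (or opposite)
    b=p[2]+a+flip*np.pi
    return (R.from_euler("z",b)*R.from_euler("x",np.pi)).as_rotvec()
PIV=np.array([-55,-6.])
def kp(th,r,off,z): # finger centre behind bar: off from bar midline
    a=np.radians(240)+th
    q=PIV+r*np.array([np.cos(a),np.sin(a)])-off*np.array([-np.sin(a),np.cos(a)])
    return world(p,[(*q,z)])[0]
E
python3 - <<'E'
from rig import arm
from h import *
print(p)
for fl in(0,1):
    for q in[(0,-150,100),(0,-150,22),(0,-6,22)]:
        print(fl,q,arm.solve_ik(world(p,[q])[0],ori(np.pi/2,fl)))
    for th in(.1,.6,1.2,1.8,2.09):
        print(fl,th,arm.solve_ik(kp(th,60,18,31),ori(np.radians(330)+th,fl)))
E
```

```text
[ 5.78003488e+02  2.62273335e+01 -1.84543079e-01 -9.29491775e+01
  1.90386524e-01]
0 (0, -150, 100) [-2.16758817e-01  4.38364215e-01 -2.15348281e-02  1.11089728e+00
  4.44089210e-16  1.53858059e+00]
0 (0, -150, 22) [-2.16758817e-01  5.18163925e-01 -1.19074566e-01  9.33557836e-01
  4.44089210e-16  1.53858059e+00]
0 (0, -6, 22) [ 3.52239829e-02  5.40849038e-01 -7.87984981e-02  9.51148790e-01
  4.44089210e-16  1.79056339e+00]
0 0.1 [-0.01801667  0.35885048 -0.35684604  0.8550998   0.         -2.55146747]
0 0.6 [-0.05468374  0.40063058 -0.28991515  0.8802506   0.         -3.08813454]
0 1.2 [-0.05778401  0.46179452 -0.18829301  0.92070879  0.          2.5919505 ]
0 1.8 [-2.32497813e-02  5.14921324e-01 -9.68356599e-02  9.59039342e-01
  4.44089210e-16  2.02648473e+00]
0 2.09 [ 0.0025466   0.53261294 -0.06577377  0.97240962  0.          1.76228111]
1 (0, -150, 100) [-0.21675882  0.43836422 -0.02153483  1.11089728  0.         -1.60301207]
1 (0, -150, 22) [-0.21675882  0.51816392 -0.11907457  0.93355784  0.         -1.60301207]
1 (0, -6, 22) [ 0.03522398  0.54084904 -0.0787985   0.95114879  0.         -1.35102927]
1 0.1 [-1.80166662e-02  3.58850484e-01 -3.56846043e-01  8.55099800e-01
  4.44089210e-16  5.90125188e-01]
1 0.6 [-0.05468374  0.40063058 -0.28991515  0.8802506   0.          0.05345811]
1 1.2 [-0.05778401  0.46179452 -0.18829301  0.92070879  0.         -0.54964216]
1 1.8 [-0.02324978  0.51492132 -0.09683566  0.95903934  0.         -1.11510793]
1 2.09 [ 0.0025466   0.53261294 -0.06577377  0.97240962  0.         -1.37931154]
```

```bash
python3 - <<'E'
from rig import arm
from h import *
import cv2
arm.move_gripper(0.0)
o=ori(np.pi/2)
arm.move_to(world(p,[(0,-148,120)])[0],o)
f0=arm.read_state()["contact_force"]
arm.move_linear(world(p,[(0,-148,24)])[0],speed=80)
s=arm.read_state(); print(s["clock"],s["eef_pos"],s["finger_gap"],f0,s["contact_force"])
a=arm.get_image("top")["color"][140:250,195:345]; b=arm.get_image("scene")["color"][145:265,195:315]
a=cv2.resize(a,(450,330),interpolation=cv2.INTER_CUBIC); b=cv2.resize(b,(330,330),interpolation=cv2.INTER_CUBIC)
cv2.imwrite("pics/c.png",np.hstack([a,b]))
E
```

```text
4.2917 [ 551.4292288  -119.39192459   24.64968582] 0.0024587299057473584 [-0.06134327 -0.1923361  -0.06850771] [0.07743508 0.43075484 0.41248246]
```

View pics/c.png

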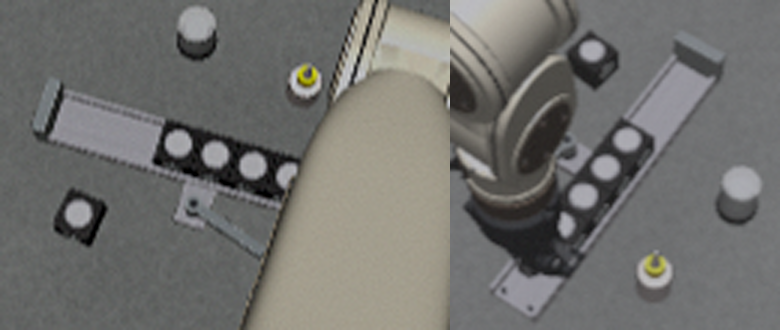

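The fingers stand in the channel behind block_4, with no contact force. Next I'll push slowly.

```bash
python3 - <<'E'
from rig import arm
from h import *
u=world([0,0,p[2]],[(0,1,0)])[0]
F=lambda: arm.read_state()["contact_force"]@u
f0=F()
for y in(-124,-70,-14): 
    arm.move_linear(world(p,[(0,y,24)])[0],speed=20); print(y,round(F()-f0,2))
while y<2:
    y+=1; arm.move_linear(world(p,[(0,y,24)])[0],speed=8); arm.hold(.05)
    f=np.mean([F() for _ in range(3)])-f0; print(y,round(f,2))
    if f<-8: break
s=arm.read_state(); print(s["clock"],s["eef_pos"],s["contact_force"])
E
```

```text
-124 -2.41
-70 -2.41
-14 -1.59
-13 -1.63
-12 -2.03
-11 -1.7
-10 -1.56
-9 -1.67
-8 -2.58
-7 -4.53
-6 -7.2
-5 -9.75
14.4667 [576.52771313  18.54021828  24.01761364] [-1.97290408 -9.30098541  1.87218727]
```

```bash
python3 - <<'E'
from rig import arm
from h import *
import cv2
arm.move_linear(world(p,[(0,-4,24)])[0],speed=8); arm.hold(.2); print(arm.read_state()["contact_force"])
arm.move_linear(world(p,[(0,-45,24)])[0],speed=60)
arm.move_linear(world(p,[(0,-45,110)])[0],speed=150)
th=p[4]
q=kp(th,62,40,31); q[2]=110
arm.move_to(q,ori(np.radians(330)+th,1))
print(arm.read_state()["clock"])
a=arm.get_image("top")["color"][140:250,195:345]; b=arm.get_image("scene")["color"][145:265,195:315]
a=cv2.resize(a,(450,330),interpolation=cv2.INTER_CUBIC); b=cv2.resize(b,(330,330),interpolation=cv2.INTER_CUBIC)
cv2.imwrite("pics/d.png",np.hstack([a,b]))
E
```

```text
[ -2.68123446 -11.64097506   3.21420878]
17.6167
```

View pics/d.png

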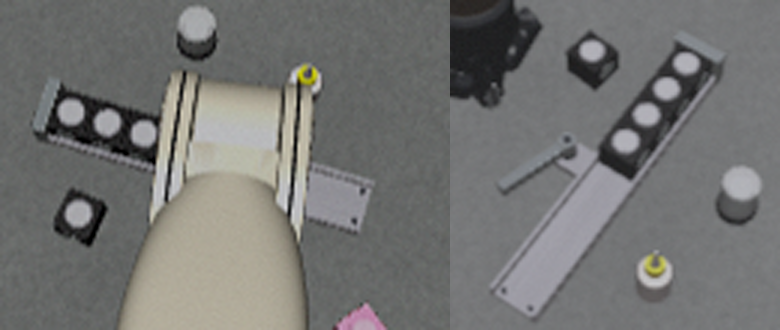

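The row sits against the end stop, with block 1 at (687,63) touching the stop in the scene half. The keeper is untouched at (535,165). Now I'll swing it.

```bash
python3 - <<'E'
from rig import arm
from h import *
th=p[4]
arm.move_linear(kp(th,62,40,31),speed=120)
f0=arm.read_state()["contact_force"]
def F(t):
    a=p[2]+np.radians(330)+t; d=arm.read_state()["contact_force"]-f0
    return d@[np.cos(a),np.sin(a),0], d[2]
arm.move_linear(kp(th,62,19,31),speed=50); print(F(th))
for t in np.linspace(th,2.0,14):
    arm.move_linear(kp(t,62,17,31),speed=35,ori=ori(np.radians(330)+t,1))
    f=F(t); print(t.round(2),np.round(f,2))
    if f[0]<-15: break
else:
    off=17
    while t<2.09: 
        t=min(t+.03,2.0944); arm.move_linear(kp(t,62,off,31),speed=15,ori=ori(np.radians(330)+t,1)); print(t,np.round(F(t),2))
    while off>9 and np.mean([F(t)[0] for _ in range(3)])>-8:
        off-=1; arm.move_linear(kp(t,62,off,31),speed=10); arm.hold(.05); print(off,np.round(F(t),2))
s=arm.read_state(); print(s["clock"],s["eef_pos"])
E
```

```text
(np.float64(-0.12824013771607806), np.float64(-0.6974494392847241))
0.19 [ 0.57 -0.52]
0.33 [ 1.13 -0.9 ]
0.47 [-0.29 -1.23]
0.61 [-0.42 -0.78]
0.75 [ 0.64 -0.74]
0.89 [-0.07 -1.26]
1.03 [ 0.82 -0.73]
1.16 [ 0.57 -0.6 ]
1.3 [ 0.26 -0.97]
1.44 [-1.39 -1.06]
1.58 [-0.41 -1.25]
1.72 [-0.4  -0.83]
1.86 [ 0.14 -1.62]
2.0 [-0.85 -0.35]
2.03 [-0.35 -1.03]
2.0599999999999996 [-0.77 -1.01]
2.0899999999999994 [-0.32 -0.71]
2.0944 [-0.92 -1.03]
16 [-0.48 -1.2 ]
15 [-0.87 -1.26]
14 [-0.37 -0.98]
13 [-0.94 -0.83]
12 [-1.16 -0.75]
11 [-0.79 -0.84]
10 [-0.4  -0.61]
9 [-0.95 -1.02]
28.125 [582.12948738  10.2220673   31.00510408]
```

```bash
python3 - <<'E'
from rig import arm
import cv2,numpy as np
a=arm.get_image("top")["color"][140:250,195:345]; b=arm.get_image("scene")["color"][145:265,195:315]
cv2.imwrite("pics/e.png",np.hstack([cv2.resize(a,(300,220)),cv2.resize(b,(480,480),interpolation=cv2.INTER_CUBIC)[:220] ]) if 0 else cv2.resize(b,(600,600),interpolation=cv2.INTER_CUBIC))
E
```

```text
(no output)
```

View pics/e.png

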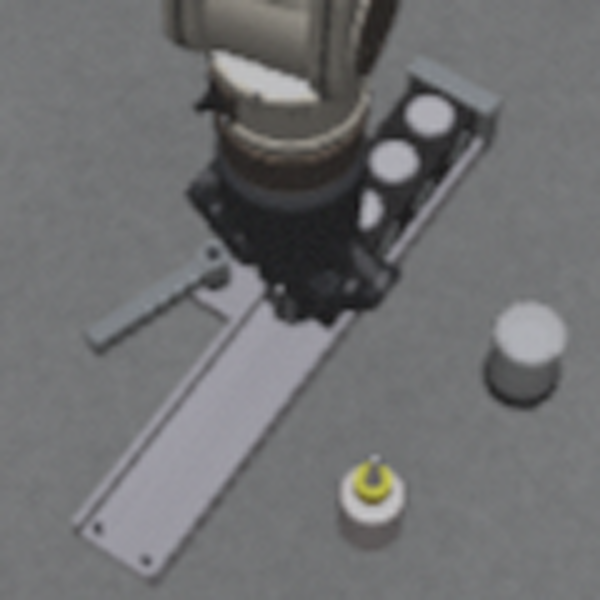

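```bash
python3 - <<'E'
from rig import arm
from h import *
d=arm.get_image("scene"); s=arm.read_state()
e=s["eef_pos"]; print(e,s["orientation"],R.from_rotvec(s["orientation"]).as_matrix().round(2).tolist(),s["finger_gap"])
g=lambda P:((proj(d,P)-[195,145]+.5)*5-.5).round().tolist()
print("tip",g(e-[0,0,8]),"tcp",g(e),"z96",g([*e[:2],96]))
print("piv",g(kp(0,0,0,38)))
for t in(0,.1,.19,.3,.4): print(t,g(kp(t,88,0,37)))
d2=arm.get_image("top"); 
print("top piv",proj(d2,kp(0,0,0,38)),"tip.19",proj(d2,kp(.19,88,0,37)))
E
```

```text
[582.109115    10.20704925  30.98086417] [ 2.00730191e+00 -2.41662570e+00 -7.92995060e-05] [[-0.18, -0.98, -0.0], [-0.98, 0.18, 0.0], [0.0, 0.0, -1.0]] 0.002847795059726274
tip [[290.0, 332.0]] tcp [[290.0, 325.0]] z96 [[289.0, 271.0]]
piv [[211.0, 256.0]]
0 [[73.0, 314.0]]
0.1 [[80.0, 326.0]]
0.19 [[87.0, 336.0]]
0.3 [[97.0, 348.0]]
0.4 [[107.0, 357.0]]
top piv [[259.05654079 207.12739941]] tip.19 [[282.14585091 223.69264687]]
```

The fingertips passed over the bar without moving it; the keeper tip is still at (95,340). So the tip height differs from what I assumed, and I'll probe the channel floor gently to measure it.

```bash
python3 - <<'E'
from rig import arm
import numpy as np
e=arm.read_state()["eef_pos"]; f0=arm.read_state()["contact_force"][2]
z=24; arm.move_linear([e[0],e[1],z],speed=60)
while z>5:
    f=np.mean([arm.read_state()["contact_force"][2] for _ in range(2)])-f0
    print(z,round(arm.read_state()["eef_pos"][2],1),round(f,2))
    if f>3: break
    z-=1.5; arm.move_linear([e[0],e[1],z],speed=20)
print(arm.read_state()["clock"])
E
```

```text
24 23.2 1.18
22.5 22.4 0.92
21.0 21.0 -0.15
19.5 19.4 0.52
18.0 17.9 1.63
16.5 16.4 -0.05
15.0 14.9 0.88
13.5 13.4 0.55
12.0 11.9 1.6
10.5 10.4 0.98
9.0 8.8 0.77
7.5 7.4 0.86
6.0 5.9 0.05
31.8417
```

```bash
python3 - <<'E'
from rig import arm
import numpy as np
e=arm.read_state()["eef_pos"]; f0=arm.read_state()["contact_force"][2]
z=6
while z>-12:
    z-=1.5; arm.move_linear([e[0],e[1],z],speed=20)
    f=np.mean([arm.read_state()["contact_force"][2] for _ in range(2)])-f0
    print(z,round(arm.read_state()["eef_pos"][2],1),round(f,2))
    if f>3: break
arm.move_linear([e[0],e[1],z+4],speed=60)
print(arm.read_state()["clock"])
E
```

```text
4.5 4.5 -0.44
3.0 2.9 0.19
1.5 1.3 0.25
0.0 -0.1 -0.97
-1.5 -1.6 -0.15
-3.0 -3.1 0.06
-4.5 -4.6 0.14
-6.0 -6.1 0.19
-7.5 -7.6 -0.25
-9.0 -7.8 7.73
34.5917
```

The fingertips, when shut, actually stand about 15.7 mm behind the TCP. I'll redo the sweep with the TCP at z=9, which puts the tips near 25.

```bash
python3 - <<'E'
from rig import arm
from h import *
th=p[4]; Z=9
e=arm.read_state()["eef_pos"]
arm.move_linear([e[0],e[1],60],speed=150)
q=kp(th,62,38,60)
arm.move_to(q,ori(np.radians(330)+th,1))
arm.move_linear(kp(th,62,38,Z),speed=120)
f0=arm.read_state()["contact_force"]
def F(t):
    a=p[2]+np.radians(330)+t; d=np.mean([arm.read_state()["contact_force"] for _ in range(2)],0)-f0
    return np.round([d@[np.cos(a),np.sin(a),0], np.linalg.norm(d)],2)
print(arm.read_state()["clock"],arm.read_state()["eef_pos"])
arm.move_linear(kp(th,62,20,Z),speed=60); print(F(th))
for t in np.linspace(th+.05,2.0,11):
    arm.move_linear(kp(t,62,17,Z),speed=50,ori=ori(np.radians(330)+t,1))
    f=F(t); print(t.round(2),f)
    if f[1]>12: break
print(arm.read_state()["clock"],arm.read_state()["eef_pos"])
E
```

```text
37.3917 [459.3257611   -4.63947171   9.07602001]
[-0.36  1.8 ]
0.24 [-0.44  2.25]
0.42 [-0.95  1.93]
0.59 [-0.13  0.94]
0.77 [0.14 0.78]
0.94 [0.37 1.54]
1.12 [0.82 1.47]
1.3 [0.82 0.88]
1.47 [1.75 1.91]
1.65 [1.32 1.35]
1.82 [1.37 1.49]
2.0 [1.86 1.89]
41.8667 [577.606764    -3.10113058   8.98597753]
```

```bash
python3 - <<'E'
from rig import arm
import cv2
b=arm.get_image("scene")["color"][145:265,195:315]
cv2.imwrite("pics/f.png",cv2.resize(b,(600,600),interpolation=cv2.INTER_CUBIC))
E
```

```text
(no output)
```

View pics/f.png

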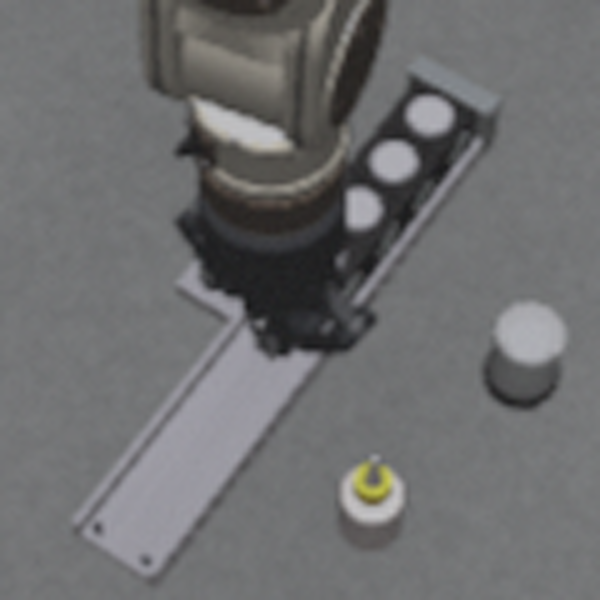

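The bar has swung with the fingers and is no longer at its old place. Now I'll press it gently to its limit.

```bash
python3 - <<'E'
from rig import arm
from h import *
import cv2
Z=9; t=2.0944; u=world([0,0,p[2]],[(0,1,0)])[0]
arm.move_linear(kp(t,62,20,Z),speed=30,ori=ori(np.pi/2,1))
F=lambda:np.mean([arm.read_state()["contact_force"]@u for _ in range(3)])
f0=F(); off=19; arm.move_linear(kp(t,62,off,Z),speed=20)
while off>8:
    off-=1; arm.move_linear(kp(t,62,off,Z),speed=15); f=F()-f0; print(off,round(f,2))
    if f<-8: break
arm.move_linear(kp(t,62,45,Z),speed=60)
arm.move_linear(kp(t,62,45,110),speed=150)
q=world(p,[(-120,-190,150)])[0]
arm.move_to(q,ori(np.pi/2,1))
print(arm.read_state()["clock"])
a=arm.get_image("top")["color"][155:240,195:335]
cv2.imwrite("pics/g.png",cv2.resize(a,(700,425),interpolation=cv2.INTER_CUBIC))
b=arm.get_image("scene")["color"][145:265,195:315]
cv2.imwrite("pics/g2.png",cv2.resize(b,(600,600),interpolation=cv2.INTER_CUBIC))
E
```

```text
18 -4.0
17 -7.04
16 -9.3
45.425
```

View pics/g2.png

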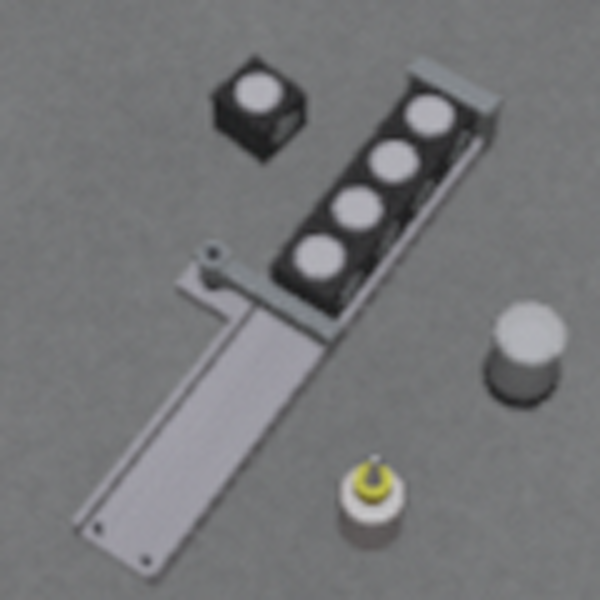

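The row is home. The keeper lies square across the rail from (212,255) to (335,325), behind block_4 at (320,257), with the spare undisturbed.

```bash
python3 - <<'E'
from rig import arm
arm.close_job(); print(arm.read_state()["clock"])
E
```

```text
the job is handed in; nothing more can be done
the job is handed in; nothing more can be done
```

I pushed the four-block row against the end stop and swung the keeper to its limit, square across the rail behind block_4; my first keeper pass went over the bar without moving it, the second worked, and the job was handed in at about 45.5 s of the 58 s allowed.

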